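# Set the sampler carousel to its reference line

### The job

With the fingertips, gently push the carousel's steel post round until the white index mark on the carousel lines up with the long target line on the lug of the scale ring and let it rest there; then, and not before, press the round button on the console fully and release it, and draw clear. Do not grip the carousel or lift the carousel off its seat, and leave the vials and other loose things on the bench where they stand.

Things in the scene. Friction and masses are not known exactly. Their poses are not given: they have to be found in the camera images.
- carousel (a joint): rotation of the round dark-grey vial carousel about its vertical axis, rad, positive counter-clockwise seen from above; turns both ways with no stop within a full turn of any start, light friction (about 1 N at the push post), stays where it is left. Its deck is a disc of 100 mm radius
- hub (a point): point on the carousel's axis of rotation at the height of the deck's upper face, 68 mm above the table. Round it on the deck: a hub of 36 mm radius, 15 mm high, and a circle of small capped vials at 50 mm radius that stand 28 mm above the deck, all part of the carousel
- index_mark (a point): outer end of the index mark, the single white radial line (38 x 6 mm) on the carousel deck; the point lies just past the deck's rim, 104 mm from the axis, 60 mm above the table, and turns with the carousel
- post_top (a point): centre of the top of the push post, an upright steel pin of 16 mm diameter standing 50 mm high on the deck, 80 mm from the axis and a quarter turn counter-clockwise (from above) from the index mark; its top is 118 mm above the table. It is the only steel pin on the carousel
- target_line (a point): inner end of the target line, 104 mm from the axis, 60 mm above the table; the index mark's point coincides with it when lined up. On the fixed aluminium scale ring round the carousel (130 mm outer radius, top 58 mm up), it is the one long thick black line (6 mm wide), out along the ring's only lug (34 mm wide, to 158 mm from the axis); other lines are short, thin, 10 degrees apart
- button (a joint): travel of the round grey push button (28 mm diameter) in its black housing on the cream console beside the carousel, m: 0 released, 0.006 fully down; sprung, about 5 N when fully down, comes back by itself. Pressing means at least 0.004
- button_top (a point): centre of the push button's upper face, pressed straight down
- seat (a joint): height by which the carousel is lifted off its seat, m: 0 seated; only its weight (about 7 N) holds it down
- base: cream foot of the sampler, 220 x 220 x 30 mm, with a console 210 x 90 x 45 mm beside it; it carries carousel and button and is fixed. Origin on the table under the carousel's axis; its x axis runs along the console, y points from console to carousel
- vial_a: loose glass vial with cap, 12 mm diameter, 32 mm high, standing on the console beside the button; origin at the centre of its underside
- vial_b: second loose vial like it, on the console, farther from the button; origin at the centre of its underside
- vial_rack: loose white vial rack 100 x 50 mm with small vials, 44 mm high in all, on the table by the carousel; origin at the centre of its underside
- bottle: loose amber glass bottle, 52 mm diameter, 100 mm high, on the table; origin at the centre of its underside
- beaker: loose glass beaker, 70 mm across, 80 mm high, on the table; origin at the centre of its underside
- screwdriver: loose screwdriver, 170 mm long, lying on the table
- tip_box: loose grey pipette-tip box 120 x 85 x 45 mm on the table; origin at the centre of its underside

How it is judged:
On the way, in this order (a step that is already met when the one before it is completed fails the run):
1. the index mark rests at the target line (within 5 mm), carousel still (horizontal distance between index_mark and target_line below 0.005 m and velocity of joint carousel between -0.1 and 0.1 rad/s), for 0.3 s.
2. the button is pressed at least 4 mm (value of joint button above 0.004 m and horizontal distance between index_mark and target_line below 0.005 m), for 0.03 s.
At the end, for the whole second after the job is handed in: The index mark lies within 5 mm of the target line, the carousel is at rest and seated, the button is released after its press, and every loose thing stands upright within 30 mm of where it was (horizontal distance between index_mark and target_line below 0.005 m and velocity of joint carousel between -0.05 and 0.05 rad/s and value of joint button below 0.002 m and value of joint seat below 0.003 m and distance of each of vial_a, vial_b, vial_rack, bottle, beaker, screwdriver, tip_box from where it was at the start of the episode below 0.03 m and angle between each of vial_a, vial_b, vial_rack, bottle, beaker, tip_box's own z axis and vertical below 0.3 rad); the robot touches nothing.
It fails at once if the carousel is gripped or shoved hard (fingers press on the sampler with over 18 N, other than on the button) (contact force between the fingers and base above 18 N and value of joint button below 0.001 m).
It fails at once if the button is pressed (over 3 mm) while the index mark is away from the target line (over 5 mm) (value of joint button above 0.003 m and not (horizontal distance between index_mark and target_line below 0.005 m)).
It fails at once if the carousel is lifted more than 6 mm off its seat (value of joint seat above 0.006 m).
It fails at once if a loose thing is moved over 30 mm, lifted or tipped over (distance of any of vial_a, vial_b, vial_rack, bottle, beaker, screwdriver, tip_box from where it was at the start of the episode above 0.03 m or angle between any of vial_a, vial_b, vial_rack, bottle, beaker, tip_box's own z axis and vertical above 0.5 rad).
It also fails if it takes over 51 s, if anything falls off the work surface, if the arm or the gripper's body presses on something with over 40 N, if the wrist force passes 120 N, or if a joint passes its speed limit or range.

### The arm

A 6-joint arm with a two-finger parallel gripper is mounted at the origin on the work surface. World frame = base frame: x ahead of the robot, y to its left, z up, the work surface at z = 0. Lengths are in m, angles in rad, forces in N, time in s.
With the tool pointing down it reaches from about 0.275 to 0.725 m from the base axis. Payload 5.6 kg.
Tool frame: the origin (TCP) lies midway between the tips of the shut fingers; the grasp point (between the pads) lies 19 mm behind it; z points along the fingers, y is the direction in which the jaws open and shut (so a half turn about z gives the same grasp; the last joint's range is limited). The gripper opens to 85 mm and grips with 20 to 120 N. Pads are 22 mm wide; open, the fingers measure 114 mm over their backs; the gripper's body (76 mm by 85 mm) begins 54 mm behind the grasp point. The pads swing forward as they close: fully open they stand 13 mm farther back than shut.
Start: joints at [1.609, 0.255, 0.108, 0, -1.424, -0.285], TCP at [0.134, 0.533, 0.231] pointing down, gripper open.
Joint ranges: [-2.95, 2.95], [-1.21, 1.97], [-1.09, 1.5], [-2.87, 1.71], [-2.94, -0.07], [-3.05, 3.05]. Speed limits (rad/s): [2.57, 2.57, 3.14, 3.14, 3.14, 3.14].

### API

Orientations are given as [roll, pitch, yaw] about the fixed x, y, z axes, in that order (R = Rz(yaw) Ry(pitch) Rx(roll)).
In Python, from workcell import r gives the robot as it stands.
- The arm moves only by the tool step_arm, never from a script. Its arguments are lists of equal length, an entry for each row: "dp": the shift along the tool's x, y, z in m, a list of three; "turn": the turn, a rotation vector about the tool's x, y, z in degrees, a list of three; "claw": the opening, from -1 (shut) to 1 (fully open). In form: {"dp": [[tx, ty, tz], ...], "turn": [[rx, ry, rz], ...], "claw": [claw, ...]}. A call has 1 to 10 rows; each row shifts and turns the commanded pose from where the row before left it, along the tool's axes as they then stand; what a row does not reach is not made up. A row lasts 1/8 s, in which the tool goes at most 62.5 mm and 10.7 degrees, less where a joint would pass 70% of its speed; a pose out of reach is approached as far as the arm can. A call with a gripper value outside its range is refused whole. The fingers move at their own pace and stop on an object; the grip force is fixed at half the most. Time passes only in rows, so rows that do not move let the fingers close. It gives the time, the measured TCP pose, the force and the opening at its end, in the units of the state.
- r.sense(): the state, without advancing time (a new reading comes with each control period).
- r.camera(name): name is "side" or "top"; returns the picture (480x640x3 uint8, red, green, blue); there is no depth.
- r.calibration(name): a dict with "fov_y" (degrees; the focal length in pixels is half the picture's height over the tangent of half this angle, whatever the lens; pixels are square), "cx", "cy" (the principal point, pixels), "R" (3x3) and "t" (3): a world point X has camera coordinates R X + t. Camera axes: x right, y down, z forward; pixel columns grow to the right and rows downward; lengths in m; the calibration is good to about 2 mm. A picture is of the moment at which its call begins. calibration takes no time and is no camera call.
- r.hand_in(): hands the job in, once; it reports no verdict.
Trained networks look in the newest picture that a camera, given by its name, has taken for a name from the list of things; names that differ only in an ending like _2 or _b are one class to them, and where a whole thing is asked for, a point or a joint stands for the part that bears it (a point fixed in the world has none). Each returns a list of dicts, best first, with "p" (0 to 1); they miss things now and then, are a little off and sometimes report something else, mostly with a low value. They report only what shows in the picture. A call takes as long as a camera call.
- r.look_for(thing, camera): "bbox" ([left, top, right, bottom] in pixels, round what is visible of it).
The state is a dict: "clock": time; "joints": joint angles; "joint_vel": joint speeds; "joint_torque": joint torques, N m; "position": TCP position; "ee_rot": TCP orientation; "force": force on the tool from outside, world axes, zero at the start; "wrist_torque": the same for the moment, N m; "finger_gap": opening from 0.0 (shut) to 1.0 (fully open).
Only numpy, scipy, OpenCV 4.12 (cv2) and the standard library are available. Lean on these libraries where they do the work, as an engineer would, in place of code of your own. Each camera call takes 0.05 s, during which the arm holds its last target. There are 200 camera calls.

## Working session

There is one attempt and no reset: what is moved stays moved. The work goes in short steps, Python scripts to look and compute and a tool call to move; the robot and the scene stay as the last step left them, time stands still between calls to the robot, and variables do not carry over. Pictures are saved under pics/ and viewed, about 8 in all and at most 12, crops included, and the job is handed in when it is done.

Besides the shell and the picture viewer there is one more tool, called after "Emit:" as name(argument=value, ...), one argument or row to a line, values as JSON. step_arm: Moves the arm, as the interface text tells. Its arguments: {"type":"object","properties":{"dp":{"type":"array"},"turn":{"type":"array"},"claw":{"type":"array"}},"required":["dp","turn","claw"]}

```bash
ls; mkdir -p pics; cat > h.py <<'E'
import numpy as np, cv2
from workcell import r
def K(n):
    c=r.calibration(n); f=240/np.tan(np.radians(c['fov_y'])/2); return c,f
def proj(n,X):
    c,f=K(n); p=np.array(c['R'])@np.array(X,float)+np.array(c['t']); return np.array([c['cx']+f*p[0]/p[2],c['cy']+f*p[1]/p[2]])
def back(n,uv,z):
    c,f=K(n); R=np.array(c['R']);t=np.array(c['t']); d=R.T@np.array([(uv[0]-c['cx'])/f,(uv[1]-c['cy'])/f,1]); o=-R.T@t
    return o+d*(z-o[2])/d[2]
def snap(n,fn):
    im=r.camera(n); cv2.imwrite('pics/'+fn,cv2.cvtColor(im,cv2.COLOR_RGB2BGR)); return im
E
python3 - <<'E'
from h import *
for n in('top','side'):
    snap(n,n+'0.png'); c,f=K(n); print(n,f,c)
    for th in ['hub','index_mark','post_top','target_line','button_top','vial_a','vial_rack','bottle','beaker','tip_box','screwdriver']:
        try: print(th,[(np.round(d['bbox']).tolist(),round(d['p'],2)) for d in r.look_for(th,n)[:3]])
        except Exception as e: print(th,e)
s=r.sense();print(s)
E
```

```text
pics
top 624.5383317968472 {'fov_y': 42.04192392372509, 'cx': 314.3868098681031, 'cy': 238.52853087040833, 'R': array([[-0.00432125, -0.99998943,  0.00156768],
       [-0.98721513,  0.00401624, -0.15934292],
       [ 0.15933494, -0.0022362 , -0.98722205]]), 't': array([0.05722105, 0.63545123, 1.67533391])}
hub [([274.0, 230.0, 347.0, 303.0], 0.58), ([135.0, 233.0, 169.0, 283.0], 0.34)]
index_mark []
post_top [([276.0, 232.0, 345.0, 304.0], 0.71)]
target_line [([262.0, 222.0, 358.0, 318.0], 0.63), ([340.0, 192.0, 360.0, 216.0], 0.61)]
button_top [([371.0, 288.0, 381.0, 297.0], 0.46)]
vial_a []
vial_rack [([216.0, 236.0, 246.0, 280.0], 0.77)]
bottle [([341.0, 195.0, 358.0, 215.0], 0.85), ([270.0, 230.0, 345.0, 301.0], 0.18)]
beaker [([469.0, 297.0, 503.0, 321.0], 0.75), ([273.0, 229.0, 344.0, 305.0], 0.7)]
tip_box [([133.0, 236.0, 168.0, 283.0], 0.73)]
screwdriver [([457.0, 216.0, 475.0, 276.0], 0.71)]
side 442.7001687703531 {'fov_y': 56.926690657326695, 'cx': 323.2278582227598, 'cy': 244.3588220334357, 'R': array([[ 0.91275643, -0.4084722 , -0.00511428],
       [-0.22228206, -0.486121
[... 674 characters left out ...]
37.0], 0.89)]
{'clock': 1.2, 'joints': array([ 1.60858564e+00,  2.55065182e-01,  1.08218362e-01, -2.04441059e-05,
       -1.42390747e+00, -2.84607570e-01]), 'joint_vel': array([-6.03015103e-04,  2.90218197e-04, -2.13770325e-05,  1.54455265e-04,
       -3.39143185e-04, -8.53838932e-04]), 'joint_torque': array([ 1.97366985e-04, -3.86405075e+01,  2.38069546e+01,  5.36795452e+00,
       -6.54127271e-04, -1.14555789e-05]), 'position': array([0.13433905, 0.53333426, 0.23130569]), 'ee_rot': array([-3.14155799e+00,  3.12125316e-05, -2.46821248e-01]), 'force': array([-0.09673296,  0.70189779,  0.41401057]), 'wrist_torque': array([0.00225814, 0.03245936, 0.02003015]), 'finger_gap': 0.9983174906173699}
```

View pics/top0.png

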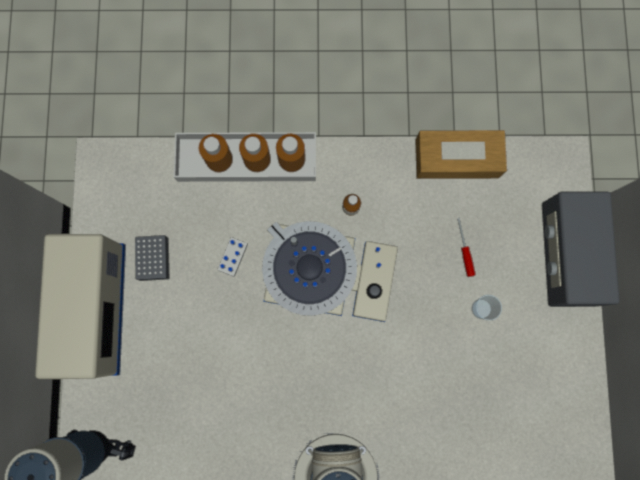

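View pics/side0.png

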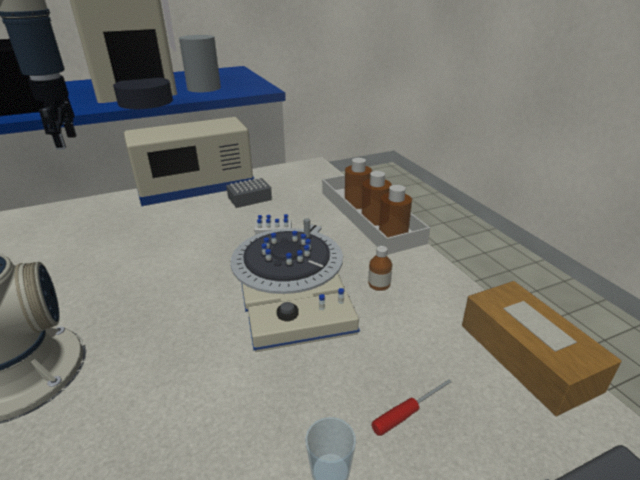

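```bash
python3 - <<'E'
from h import *
a=cv2.imread('pics/top0.png')[205:330,250:410]; b=cv2.imread('pics/side0.png')[205:355,220:400]
cv2.imwrite('pics/c0.png',cv2.resize(a,(800,600*125*160//(120*160)*1 if 0 else 625),interpolation=cv2.INTER_CUBIC)[:600])
for n,uv,z in [('top',(310,267),.083),('side',(287,250),.083)]: print(back(n,uv,z))
# rim ellipse sample: compare hub candidates by ring edges
E
```

```text
[0.55291374 0.06677249 0.083     ]
[0.55439556 0.05472915 0.083     ]
```

View pics/c0.png

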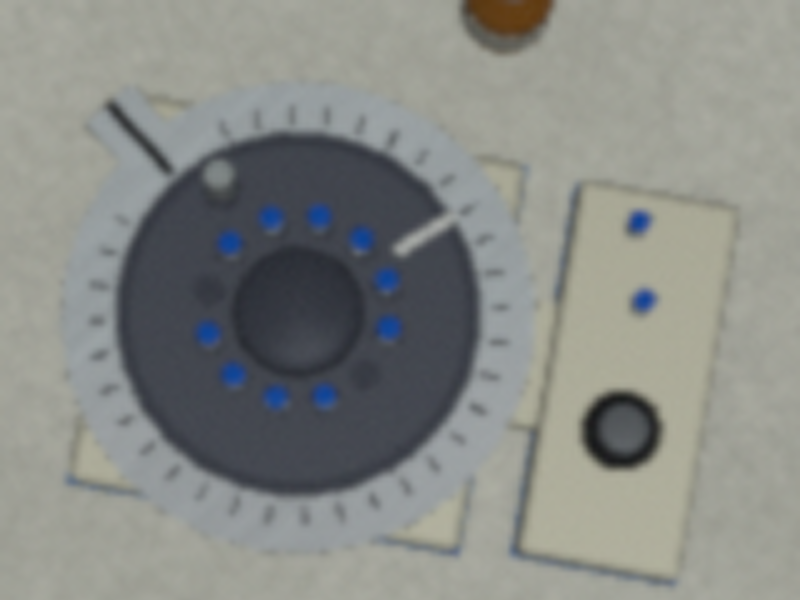

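```bash
cat >> h.py <<'E'
def rect(n,im,c,z,S=0.18,res=0.0005):
    # metric top view (image up=+x, left=+y) around c at height z
    N=int(2*S/res); g=np.arange(N)*res-S
    X,Y=np.meshgrid(c[0]-g,c[1]-g,indexing='ij')
    cc,f=K(n); P=np.stack([X,Y,np.full_like(X,z)],-1)@np.array(cc['R']).T+np.array(cc['t'])
    return cv2.remap(im,(cc['cx']+f*P[...,0]/P[...,2]).astype(np.float32),(cc['cy']+f*P[...,1]/P[...,2]).astype(np.float32),cv2.INTER_CUBIC)
def prof(n,im,c,r0,r1,z):
    th=np.radians(np.arange(0,360,.25)); rr=np.arange(r0,r1,.001)
    T,Rr=np.meshgrid(th,rr); cc,f=K(n)
    P=np.stack([c[0]+Rr*np.cos(T),c[1]+Rr*np.sin(T),np.full_like(T,z)],-1)@np.array(cc['R']).T+np.array(cc['t'])
    g=cv2.cvtColor(im,cv2.COLOR_RGB2GRAY).astype(np.float32)
    return np.arange(0,360,.25),cv2.remap(g,(cc['cx']+f*P[...,0]/P[...,2]).astype(np.float32),(cc['cy']+f*P[...,1]/P[...,2]).astype(np.float32),cv2.INTER_CUBIC).mean(0)
def peak(th,v,lo=None,hi=None):
    # centroid of strongest positive peak
    w=v-np.median(v)
    if lo is not None: w=np.where((th>=lo)&(th<=hi),w,-999)
    i=w.argmax(); j=np.arange(i-40,i+41)%len(th); ww=np.clip(w[j]-.35*w[i],0,None)
    return (th[i]+((np.arange(81)-40)*.25*ww).sum()/ww.sum())%360, w[i]
def hubfit(n,im,c0,z=.068,R=.1):
    # radial edge deck(dark)->ring(light), circle fit
    g=cv2.cvtColor(im,cv2.COLOR_RGB2GRAY).astype(np.float32); cc,f=K(n); pts=[]
    for a in np.radians(np.arange(0,360,3)):
        rr=np.arange(.088,.114,.0005); P=np.stack([c0[0]+rr*np.cos(a),c0[1]+rr*np.sin(a),0*rr+z],-1)@np.array(cc['R']).T+np.array(cc['t'])
        v=cv2.remap(g,(cc['cx']+f*P[:,0]/P[:,2]).astype(np.float32)[None],(cc['cy']+f*P[:,1]/P[:,2]).astype(np.float32)[None],cv2.INTER_LINEAR)[0]
        k=np.diff(v); i=k.argmax()
        if k[i]>3: pts.append([c0[0]+rr[i]*np.cos(a),c0[1]+rr[i]*np.sin(a)])
    pts=np.array(pts); from scipy.optimize import least_squares
    s=least_squares(lambda p:np.hypot(*(pts-p[:2]).T)-p[2],[c0[0],c0[1],R],loss='soft_l1',f_scale=.001)
    return s.x,len(pts)
E
python3 - <<'E'
from h import *
for n,c in (('top',[.553,.067]),('side',[.554,.06])):
    im=cv2.cvtColor(cv2.imread(f'pics/{n}0.png'),cv2.COLOR_BGR2RGB)
    for _ in range(3): x,k=hubfit(n,im,c); c=x[:2]
    print(n,x,k)
    th,v=prof(n,im,c,.072,.098,.068); print('index',peak(th,v))
    th,v=prof(n,im,c,.132,.155,.058); print('raw lug',[(t,int(q)) for t,q in zip(th,v)][140:260:4] if n=='top' else '')
    th,v=prof(n,im,c,.108,.128,.058); print('target',peak(th,-v,10,80))
def cr(u,v): return ((u+.5)/5-.5+250,(v+.5)/5-.5+205)
for nm,p,z in [('tin',(171,173),.06),('tout',(110,103),.058),('idx',(455,214),.068),('idxin',(397,251),.068),('post',(219,174),.118),('button',(623,428),.06),('va',(643,301),.077),('vb',(639,222),.077),
  ('con1',(580,183),.045),('con2',(738,207),.045),('con3',(516,552),.045),('con4',(675,580),.045)]: print(nm,back('top',cr(*p),z))
# button via both cams
u1=cr(623,428); u2=np.array((287.5,309))
from scipy.optimize import least_squares
s=least_squares(lambda X:np.r_[proj('top',X)-u1,proj('side',X)-u2],[.5,0,.06]);print('btn',s.x,s.fun)
for nm,z in (('vial_rack',.02),('bottle',.05)):
    d=r.look_for(nm,'top')[0]['bbox'];print(nm,back('top',((d[0]+d[2])/2,(d[1]+d[3])/2),z))
E
```

```text
top [0.55478645 0.06930652 0.09894328] 119
index (np.float64(301.6038614510148), np.float32(90.27982))
raw lug [(np.float64(35.0), 147), (np.float64(36.0), 152), (np.float64(37.0), 153), (np.float64(38.0), 153), (np.float64(39.0), 149), (np.float64(40.0), 123), (np.float64(41.0), 73), (np.float64(42.0), 64), (np.float64(43.0), 112), (np.float64(44.0), 145), (np.float64(45.0), 154), (np.float64(46.0), 155), (np.float64(47.0), 153), (np.float64(48.0), 146), (np.float64(49.0), 150), (np.float64(50.0), 158), (np.float64(51.0), 160), (np.float64(52.0), 160), (np.float64(53.0), 159), (np.float64(54.0), 159), (np.float64(55.0), 159), (np.float64(56.0), 159), (np.float64(57.0), 159), (np.float64(58.0), 160), (np.float64(59.0), 160), (np.float64(60.0), 161), (np.float64(61.0), 160), (np.float64(62.0), 159), (np.float64(63.0), 159), (np.float64(64.0), 159)]
target (np.float64(41.47911774702731), np.float32(95.02386))
side [0.55511137 0.063565   0.10181599] 117
index (np.float64(305.14956812149495), np.float32(85.84161))
raw lug 
target (np.float64(48.91541514644056), np.float32(59.02829))
tin [0.6326908  0.13865318 0.06      ]
tout [0.67230773 0.17257455 0.058     ]
idx [ 0.60810153 -0.01686828  0.068     ]
idxin [0.58785273 0.01496736 0.068     ]
post [0.62274063 0.11042507 0.118     ]
button [ 0.4915363 -0.1071107  0.06     ]
va [ 0.55882139 -0.11761176  0.077     ]
vb [ 0.60198299 -0.11632881  0.077     ]
con1 [ 0.62856042 -0.08739139  0.045     ]
con2 [ 0.61475148 -0.17466377  0.045     ]
con3 [ 0.42551261 -0.04903606  0.045     ]
con4 [ 0.41003472 -0.13521423  0.045     ]
btn [ 0.49348368 -0.10781721  0.05709202] [ 0.1429893  -0.63462723 -0.45983     0.08930818]
vial_rack [0.58626843 0.28829841 0.02      ]
bottle [ 0.73004131 -0.04423612  0.05      ]
```

```bash
python3 - <<'E'
from h import *
a=cv2.imread('pics/side0.png')[205:355,220:400]
cv2.imwrite('pics/c1.png',cv2.resize(a,(720,600),interpolation=cv2.INTER_CUBIC))
E
```

```text
(no output)
```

View pics/c1.png

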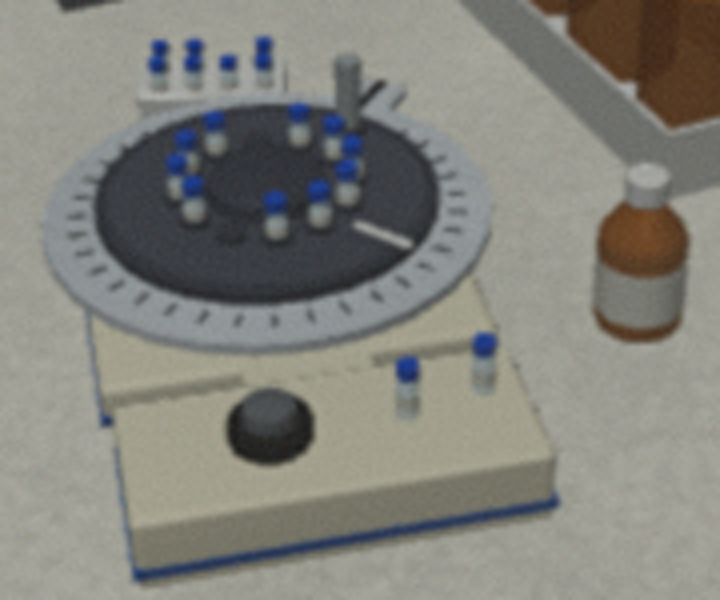

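The top view shows the index mark at about 301.6°, the target line at 41.5° and the post at 31°. The button is at (0.493, -0.108). The plan is to push the post counter-clockwise by about 100° with shut fingers.

Emit:
step_arm(
  dp=[
    [0.0425, 0.0226, 0],
    [0.0425, 0.0226, 0],
    [0.0425, 0.0226, 0],
    [0.0425, 0.0226, 0],
    [0.0425, 0.0226, 0],
    [0.0425, 0.0226, 0],
    [0.0425, 0.0226, 0],
    [0.0425, 0.0226, 0],
    [0.0425, 0.0226, 0],
    [0.0425, 0.0226, 0],
  ],
  turn=[
    [0, 0, 0],
    [0, 0, 0],
    [0, 0, 0],
    [0, 0, 0],
    [0, 0, 0],
    [0, 0, 0],
    [0, 0, 0],
    [0, 0, 0],
    [0, 0, 0],
    [0, 0, 0],
  ],
  claw=[-1, -1, -1, -1, -1, -1, -1, -1, -1, -1],
)

```text
clock: 2.55
position: [0.4923, 0.2092, 0.2314]
ee_rot: [-3.141, -0.0, -0.247]
force: [0.9, 0.8, 0.5]
finger_gap: -0.0
```

Emit:
step_arm(
  dp=[
    [0.0425, 0.0226, 0],
    [0.0425, 0.0226, 0],
    [0.0425, 0.0226, 0],
    [0.0425, 0.0226, 0],
    [0, 0, 0],
    [0, 0, 0],
    [0, 0, 0],
    [0, 0, 0],
    [0, 0, 0],
    [0, 0, 0],
  ],
  turn=[
    [0, 0, 0],
    [0, 0, 0],
    [0, 0, 0],
    [0, 0, 0],
    [0, 0, 10],
    [0, 0, 10],
    [0, 0, 10],
    [0, 0, 10],
    [0, 0, 10],
    [0, 0, 10],
  ],
  claw=[-1, -1, -1, -1, -1, -1, -1, -1, -1, -1],
)

```text
clock: 3.8
position: [0.634, 0.0812, 0.2312]
ee_rot: [3.141, -0.0, -1.3]
force: [0.4, 0.4, -0.1]
finger_gap: 0.0
```

Emit:
step_arm(
  dp=[
    [0, 0, 0],
    [0, 0, 0],
  ],
  turn=[
    [0, 0, 6],
    [0, 0, 0],
  ],
  claw=[-1, -1],
)

```text
clock: 4.05
position: [0.634, 0.0812, 0.2312]
ee_rot: [3.141, -0.0, -1.398]
force: [-0.5, -0.1, -0.2]
finger_gap: -0.001
```

Emit:
step_arm(
  dp=[
    [0, 0, 0.024],
    [0, 0, 0.024],
    [0, 0, 0.024],
    [0, 0, 0.024],
    [0, 0, 0.024],
    [0, 0, 0.022],
    [0, 0, 0],
  ],
  turn=[
    [0, 0, 0],
    [0, 0, 0],
    [0, 0, 0],
    [0, 0, 0],
    [0, 0, 0],
    [0, 0, 0],
    [0, 0, 0],
  ],
  claw=[-1, -1, -1, -1, -1, -1, -1],
)

```text
clock: 4.92
position: [0.6328, 0.0808, 0.0874]
ee_rot: [3.137, -0.0, -1.397]
force: [0.4, -0.4, 1.0]
finger_gap: 0.002
```

```bash
python3 - <<'E'
from h import *
ims=[]
a=snap('top','t1.png')[205:330,250:410]; b=snap('side','s1.png')[205:325,220:380]
cv2.imwrite('pics/m1.png',cv2.cvtColor(np.vstack([cv2.resize(x,(400,300),interpolation=cv2.INTER_CUBIC) for x in(a,b)]),cv2.COLOR_RGB2BGR))
print(r.sense()['position'],r.sense()['joints'])
E
```

```text
[0.63449969 0.08112031 0.09010455] [ 3.71279182e-01  5.00557061e-01  1.09145621e-01  6.22629047e-04
 -1.17860524e+00 -1.98062145e-01]
```

View pics/m1.png

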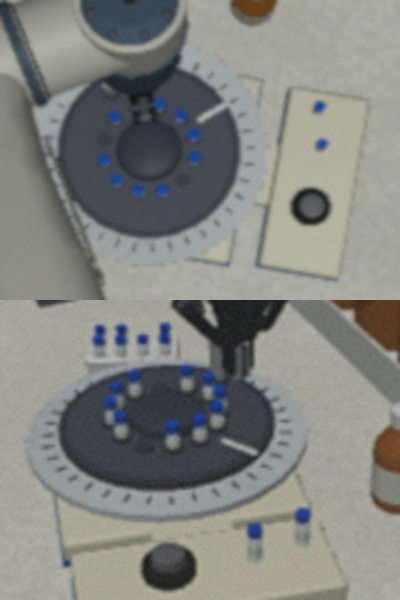

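Emit:
step_arm(
  dp=[
    [-0.0042, 0.0001, 0],
    [-0.0042, 0.0001, 0],
    [-0.0028, 0.0001, 0],
    [-0.0028, 0.0001, 0],
    [-0.0028, 0.0001, 0],
    [-0.0028, 0.0001, 0],
    [-0.0042, 0.0001, 0],
    [-0.0042, 0.0001, 0],
    [-0.0042, 0.0001, 0],
    [-0.0042, 0.0001, 0],
  ],
  turn=[
    [0, 0, -3],
    [0, 0, -3],
    [0, 0, -2],
    [0, 0, -2],
    [0, 0, -2],
    [0, 0, -2],
    [0, 0, -3],
    [0, 0, -3],
    [0, 0, -3],
    [0, 0, -3],
  ],
  claw=[-1, -1, -1, -1, -1, -1, -1, -1, -1, -1],
)

```text
clock: 6.28
position: [0.6198, 0.1145, 0.0894]
ee_rot: [3.142, -0.0, -0.942]
force: [0.1, -1.2, 0.6]
finger_gap: -0.001
```

```bash
cat >> h.py <<'E'
HUB=np.array([.5548,.0693])
def meas(fn):
    im=snap('top',fn); s=r.sense(); p=s['position'][:2]-HUB
    th,v=prof('top',im,HUB,.072,.098,.068); print('index',peak(th,v))
    th,v=prof('top',im,HUB,.108,.150,.058); print('target',peak(th,-v,20,60))
    print('finger phi',np.degrees(np.arctan2(p[1],p[0])),'R',np.hypot(*p),'yaw+90',np.degrees(s['ee_rot'][2])+90,'z',s['position'][2],'F',s['force'],'clk',s['clock'],'j6',s['joints'][5])
E
python3 -c "
from h import *
meas('t2.png')"
```

```text
index (np.float64(319.842516571179), np.float32(93.97936))
target (np.float64(25.407175039386505), np.float32(70.1913))
finger phi 35.1984949345222 R 0.0791395292731528 yaw+90 36.145385170046524 z 0.08926723283391097 F [ 0.21904059 -0.38128553  0.43409187] clk 6.325 j6 0.20004694050454028
```

Emit:
step_arm(
  dp=[
    [-0.0042, 0.0001, 0],
    [-0.0042, 0.0001, 0],
    [-0.0042, 0.0001, 0],
    [-0.0042, 0.0001, 0],
    [-0.0042, 0.0001, 0],
    [-0.0042, 0.0001, 0],
    [-0.0042, 0.0001, 0],
    [-0.0042, 0.0001, 0],
    [-0.0042, 0.0001, 0],
    [-0.0042, 0.0001, 0],
  ],
  turn=[
    [0, 0, -3],
    [0, 0, -3],
    [0, 0, -3],
    [0, 0, -3],
    [0, 0, -3],
    [0, 0, -3],
    [0, 0, -3],
    [0, 0, -3],
    [0, 0, -3],
    [0, 0, -3],
  ],
  claw=[-1, -1, -1, -1, -1, -1, -1, -1, -1, -1],
)

```text
clock: 7.58
position: [0.5875, 0.1405, 0.0892]
ee_rot: [3.141, 0.0, -0.42]
force: [0.8, -1.3, -0.4]
finger_gap: 0.002
```

Emit:
step_arm(
  dp=[
    [-0.0042, 0.0001, 0],
    [-0.0042, 0.0001, 0],
    [-0.0042, 0.0001, 0],
    [-0.0042, 0.0001, 0],
    [-0.0042, 0.0001, 0],
    [-0.0042, 0.0001, 0],
    [-0.0042, 0.0001, 0],
    [-0.0042, 0.0001, 0],
    [-0.0042, 0.0001, 0],
    [-0.0042, 0.0001, 0],
  ],
  turn=[
    [0, 0, -3],
    [0, 0, -3],
    [0, 0, -3],
    [0, 0, -3],
    [0, 0, -3],
    [0, 0, -3],
    [0, 0, -3],
    [0, 0, -3],
    [0, 0, -3],
    [0, 0, -3],
  ],
  claw=[-1, -1, -1, -1, -1, -1, -1, -1, -1, -1],
)

```text
clock: 8.82
position: [0.5468, 0.1473, 0.0893]
ee_rot: [3.141, -0.0, 0.104]
force: [1.2, -1.1, 0.4]
finger_gap: 0.002
```

```bash
python3 -c "
from h import *
meas('t3.png')
a=cv2.imread('pics/t3.png')[205:330,250:410];b=snap('side','s3.png')[205:325,220:380][...,::-1]
cv2.imwrite('pics/m3.png',np.vstack([cv2.resize(x,(400,300),interpolation=cv2.INTER_CUBIC) for x in(a,b)]))"
```

```text
index (np.float64(20.721670690013013), np.float32(89.12097))
target (np.float64(55.07141004813943), np.float32(97.49806))
finger phi 96.30893609830704 R 0.07850517695338247 yaw+90 96.07126093521609 z 0.08927756765792166 F [-0.21936052 -0.92275108  0.25658193] clk 8.875 j6 1.1370663361744437
```

View pics/m3.png

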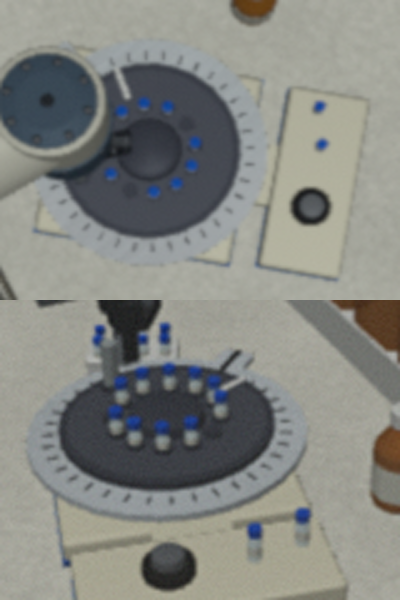

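Emit:
step_arm(
  dp=[
    [-0.0042, 0.0001, 0],
    [-0.0042, 0.0001, 0],
    [-0.0042, 0.0001, 0],
    [-0.0042, 0.0001, 0],
    [-0.0042, 0.0001, 0],
    [-0.0028, 0.0001, 0],
    [-0.0014, 0, 0],
    [0, 0, 0],
  ],
  turn=[
    [0, 0, -3],
    [0, 0, -3],
    [0, 0, -3],
    [0, 0, -3],
    [0, 0, -3],
    [0, 0, -2],
    [0, 0, -1],
    [0, 0, 0],
  ],
  claw=[-1, -1, -1, -1, -1, -1, -1, -1],
)

```text
clock: 9.93
position: [0.5224, 0.141, 0.0893]
ee_rot: [-3.142, 0.0, 0.416]
force: [1.0, -0.6, 0.2]
finger_gap: -0.0
```

```bash
python3 -c "
from h import *
meas('t4.png')
a=cv2.imread('pics/t4.png')[205:330,250:410];b=snap('side','s4.png')[205:325,220:380][...,::-1]
cv2.imwrite('pics/m4.png',np.vstack([cv2.resize(x,(400,300),interpolation=cv2.INTER_CUBIC) for x in(a,b)]))"
```

```text
index (np.float64(111.30187427312767), np.float32(92.20334))
target (np.float64(43.12291409561156), np.float32(94.35544))
finger phi 114.30885902966908 R 0.0787092683795198 yaw+90 113.82148933493538 z 0.08929346002823516 F [ 0.44703257  0.6163844  -0.25869407] clk 9.975 j6 1.4337083703065727
```

View pics/m4.png

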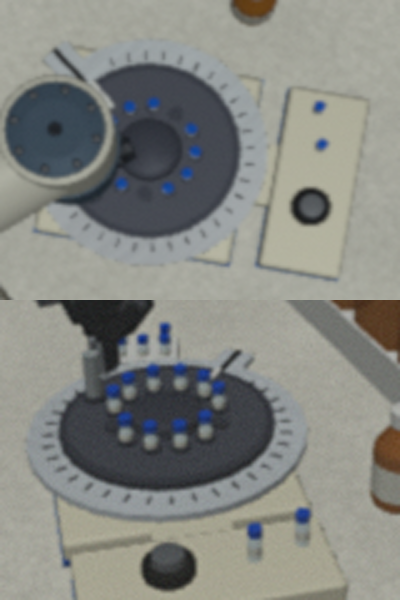

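Emit:
step_arm(
  dp=[
    [-0.0014, 0, 0],
    [-0.0014, 0, 0],
    [-0.001, 0, 0],
    [0, 0, 0],
    [0.004, 0, 0],
    [0.008, 0, 0],
    [0, 0, -0.02],
    [0, 0, -0.04],
    [0, 0, -0.05],
    [0, 0, -0.03],
  ],
  turn=[
    [0, 0, -1],
    [0, 0, -1],
    [0, 0, -0.8],
    [0, 0, 0],
    [0, 0, 0],
    [0, 0, 0],
    [0, 0, 0],
    [0, 0, 0],
    [0, 0, 0],
    [0, 0, 0],
  ],
  claw=[-1, -1, -1, -1, -1, -1, -1, -1, -1, -1],
)

```text
clock: 11.28
position: [0.5307, 0.1451, 0.232]
ee_rot: [3.141, -0.003, 0.465]
force: [0.5, -0.3, 0.3]
finger_gap: 0.002
```

```bash
python3 -c "
from h import *
s=r.sense();R=cv2.Rodrigues(np.array([0,0,s['ee_rot'][2]]))[0];y=s['ee_rot'][2]
d=np.array([.4935,-.1075])-s['position'][:2]
print('tool dx,dy to button',d@[np.cos(y),np.sin(y)],d@[np.sin(y),-np.cos(y)],s['position'],s['ee_rot'])"
```

```text
tool dx,dy to button -0.1466232350260893 0.2090425358283281 [0.5307221  0.14510972 0.23204753] [ 3.14124683 -0.00316151  0.46537003]
```

Emit:
step_arm(
  dp=[
    [-0.0244, 0.0348, 0],
    [-0.0244, 0.0348, 0],
    [-0.0244, 0.0348, 0],
    [-0.0244, 0.0348, 0],
    [-0.0244, 0.0348, 0],
    [-0.0244, 0.0348, 0],
    [0, 0, 0],
  ],
  turn=[
    [0, 0, 0],
    [0, 0, 0],
    [0, 0, 0],
    [0, 0, 0],
    [0, 0, 0],
    [0, 0, 0],
    [0, 0, 0],
  ],
  claw=[-1, -1, -1, -1, -1, -1, -1],
)

```text
clock: 12.15
position: [0.4923, -0.1097, 0.2293]
ee_rot: [3.141, 0.001, 0.462]
force: [-0.3, -0.1, -0.2]
finger_gap: -0.0
```

```bash
python3 -c "
from h import *
meas('t5.png')
for lo,hi in((.072,.084),(.084,.098)):
  th,v=prof('top',cv2.imread('pics/t5.png'),HUB,lo,hi,.068);print(peak(th,v,20,60))
for lo,hi in((.108,.12),(.12,.135),(.135,.15)):
  th,v=prof('top',cv2.imread('pics/t5.png'),HUB,lo,hi,.058);print(peak(th,-v,20,60))
print(r.sense()['position'])
a=cv2.imread('pics/t5.png')[205:330,250:410];b=snap('side','s5.png')[205:325,220:380][...,::-1]
cv2.imwrite('pics/m5.png',np.vstack([cv2.resize(x,(400,300),interpolation=cv2.INTER_CUBIC) for x in(a,b)]))"
```

```text
index (np.float64(251.1158972549306), np.float32(76.5489))
target (np.float64(41.56285852458734), np.float32(93.30281))
finger phi -109.27839140486667 R 0.1883819241878569 yaw+90 116.5220726641455 z 0.22919944161092742 F [ 0.35969107  0.4161992  -0.41961208] clk 12.2 j6 1.9395478108193527
(np.float64(41.53238026886288), np.float32(57.3219))
(np.float64(41.82723353386022), np.float32(88.74015))
(np.float64(41.518401292022446), np.float32(85.235794))
(np.float64(41.50252060667696), np.float32(93.47228))
(np.float64(41.66039120200766), np.float32(97.63417))
[ 0.49260412 -0.10851851  0.22919944]
```

View pics/m5.png

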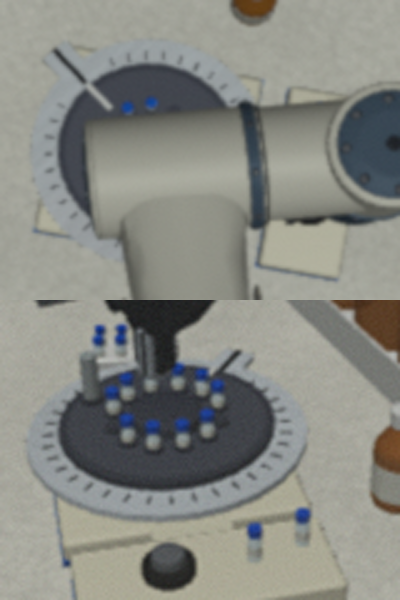

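Emit:
step_arm(
  dp=[
    [0, 0, 0.03],
    [0, 0, 0.04],
    [0, 0, 0.04],
    [0, 0, 0.03],
    [0, 0, 0.01],
    [0, 0, 0],
  ],
  turn=[
    [0, 0, 0],
    [0, 0, 0],
    [0, 0, 0],
    [0, 0, 0],
    [0, 0, 0],
    [0, 0, 0],
  ],
  claw=[-1, -1, -1, -1, -1, -1],
)

```text
clock: 13.0
position: [0.4929, -0.1071, 0.0794]
ee_rot: [3.141, 0.0, 0.466]
force: [-0.2, -0.3, 0.4]
finger_gap: 0.001
```

```bash
python3 -c "
from h import *
a=snap('top','t6.png')[205:330,290:450][...,::-1];b=snap('side','s6.png')[235:355,220:380][...,::-1]
cv2.imwrite('pics/m6.png',np.vstack([cv2.resize(x,(400,300),interpolation=cv2.INTER_CUBIC) for x in(a,b)]))
p=r.sense()['position'];print(p,(proj('side',p)-[220,235])*2.5+[0,300],(proj('side',[.4935,-.1078,.057])-[220,235])*2.5+[0,300])"
```

```text
[ 0.49372912 -0.10729925  0.08062101] [166.18634592 461.45962119] [167.61810607 485.29426189]
```

View pics/m6.png

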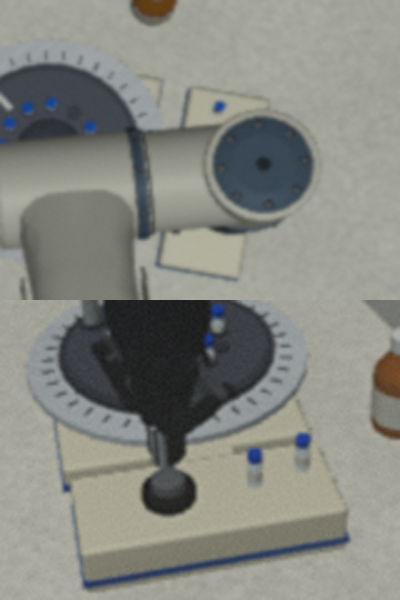

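Emit:
step_arm(
  dp=[
    [0, 0, 0.008],
    [0, 0, 0.006],
    [0, 0, 0.002],
    [0, 0, 0.002],
    [0, 0, 0.002],
    [0, 0, 0],
  ],
  turn=[
    [0, 0, 0],
    [0, 0, 0],
    [0, 0, 0],
    [0, 0, 0],
    [0, 0, 0],
    [0, 0, 0],
  ],
  claw=[-1, -1, -1, -1, -1, -1],
)

```text
clock: 13.85
position: [0.4929, -0.1075, 0.0609]
ee_rot: [3.141, -0.001, 0.466]
force: [-4.4, 2.9, 14.1]
finger_gap: -0.001
```

Emit:
step_arm(
  dp=[
    [0, 0, 0.0015],
    [0, 0, 0.0015],
    [0, 0, 0],
  ],
  turn=[
    [0, 0, 0],
    [0, 0, 0],
    [0, 0, 0],
  ],
  claw=[-1, -1, -1],
)

```text
clock: 14.22
position: [0.4931, -0.1076, 0.0606]
ee_rot: [3.139, -0.002, 0.467]
force: [-12.8, 7.7, 34.0]
finger_gap: 0.001
```

```bash
python3 -c "
from h import *
b=snap('side','s7.png')[280:340,250:330][...,::-1];a=cv2.imread('pics/s6.png')[280:340,250:330];c=cv2.imread('pics/s0.png') 
c=cv2.imread('pics/side0.png')[280:340,250:330]
cv2.imwrite('pics/m7.png',np.hstack([cv2.resize(x,(400,300),interpolation=cv2.INTER_CUBIC) for x in(c,b)]))
s=r.sense();p=s['position'];print(p,s['force'],s['wrist_torque'],(proj('side',p)-[250,280])*5)"
```

```text
[ 0.49309655 -0.10763725  0.06054779] [-12.55185354   7.73289013  34.28358413] [ 2.41739629  4.56565378 -0.01083018] [183.68404257 138.68367652][ WARN:0@1.507] global loadsave.cpp:275 findDecoder imread_('pics/s0.png'): can't open/read file: check file path/integrity
```

View pics/m7.png

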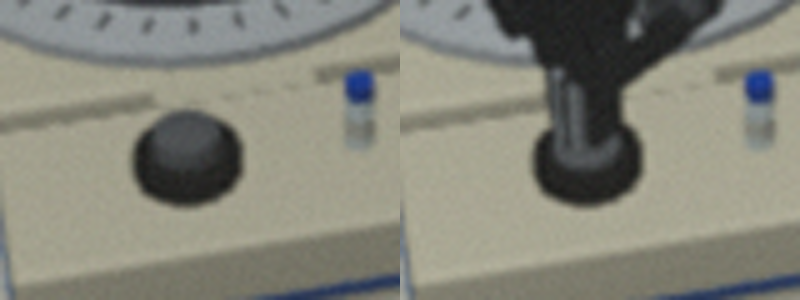

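Emit:
step_arm(
  dp=[
    [0, 0, -0.002],
    [0, 0, -0.001],
    [0, 0, 0],
  ],
  turn=[
    [0, 0, 0],
    [0, 0, 0],
    [0, 0, 0],
  ],
  claw=[-1, -1, -1],
)

```text
clock: 14.65
position: [0.4929, -0.1075, 0.0609]
ee_rot: [3.141, -0.001, 0.466]
force: [-4.2, 1.7, 13.9]
finger_gap: 0.004
```

Emit:
step_arm(
  dp=[
    [0, 0, -0.0015],
    [0, 0, 0],
  ],
  turn=[
    [0, 0, 0],
    [0, 0, 0],
  ],
  claw=[-1, -1],
)

```text
clock: 14.9
position: [0.4928, -0.1075, 0.0613]
ee_rot: [3.141, -0.001, 0.465]
force: [-0.3, 1.2, 5.3]
finger_gap: -0.003
```

Emit:
step_arm(
  dp=[
    [0, 0, -0.0015],
    [0, 0, 0],
  ],
  turn=[
    [0, 0, 0],
    [0, 0, 0],
  ],
  claw=[-1, -1],
)

```text
clock: 15.15
position: [0.4929, -0.1075, 0.0625]
ee_rot: [3.141, -0.001, 0.465]
force: [-0.9, 1.5, 4.1]
finger_gap: 0.001
```

Emit:
step_arm(
  dp=[
    [0, 0, -0.002],
    [0, 0, 0],
  ],
  turn=[
    [0, 0, 0],
    [0, 0, 0],
  ],
  claw=[-1, -1],
)

```text
clock: 15.4
position: [0.4928, -0.1075, 0.0644]
ee_rot: [3.141, -0.0, 0.465]
force: [0.8, 1.1, 1.7]
finger_gap: -0.0
```

Emit:
step_arm(
  dp=[
    [0, 0, -0.003],
    [0, 0, 0],
  ],
  turn=[
    [0, 0, 0],
    [0, 0, 0],
  ],
  claw=[-1, -1],
)

```text
clock: 15.65
position: [0.492, -0.1077, 0.067]
ee_rot: [-3.141, 0.001, 0.465]
force: [-0.0, -0.8, 1.6]
finger_gap: 0.0
```

Emit:
step_arm(
  dp=[
    [0, 0, -0.02],
    [0, 0, -0.04],
    [0, 0, -0.05],
    [0, 0, -0.05],
    [0, 0.04, 0],
    [0, 0.04, 0],
    [0, 0.04, 0],
    [0, 0.03, 0],
    [0, 0, 0],
    [0, 0, 0],
  ],
  turn=[
    [0, 0, 0],
    [0, 0, 0],
    [0, 0, 0],
    [0, 0, 0],
    [0, 0, 0],
    [0, 0, 0],
    [0, 0, 0],
    [0, 0, 0],
    [0, 0, 0],
    [0, 0, 0],
  ],
  claw=[-1, -1, -1, -1, -1, -1, -1, -1, -1, -1],
)

```text
clock: 16.9
position: [0.5593, -0.2412, 0.2266]
ee_rot: [-3.14, 0.001, 0.465]
force: [0.7, 0.0, 0.5]
finger_gap: 0.0
```

```bash
python3 -c "
from h import *
im=snap('top','t8.png')
th,v=prof('top',im,HUB,.072,.098,.068);print(peak(th,v,20,60))
th,v=prof('top',im,HUB,.108,.15,.058);print(peak(th,-v,20,60))
a=im[170:350,210:510][...,::-1];b=snap('side','s8.png')[205:385,220:520][...,::-1]
cv2.imwrite('pics/m8.png',np.vstack([cv2.resize(x,(500,300),interpolation=cv2.INTER_CUBIC) for x in(a,b)]));print(r.sense()['joint_vel'])"
```

```text
(np.float64(41.691334997827255), np.float32(92.489105))
(np.float64(41.56380680933066), np.float32(98.06975))
[ 0.00405551 -0.00528694  0.00338226  0.00174462  0.00054121  0.0009225 ]
```

View pics/m8.png

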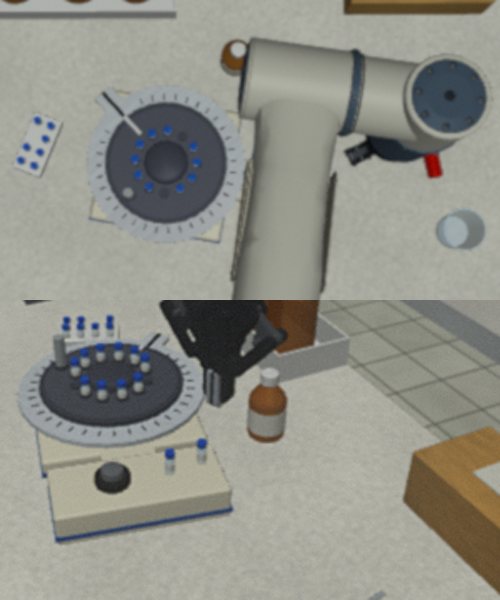

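The final picture shows the index mark on the target line, the button back up, the vials, rack and bottle in place, and the arm clear.

```bash
python3 -c "
from h import *
print(r.hand_in())"
```

```text
the job is handed in; nothing more can be done
None
```

I turned the carousel onto the target line, pressed the button and released it, drew the arm clear and handed the job in at about 17 s. No verdict was reported.

- **Carousel:** I pushed the post counter-clockwise by about 100° with shut fingers, and the wrist force readings stayed around 1–2 N. The last top picture puts the index mark at 41.7° and the target line at 41.6°, about 0.2 mm apart at the mark. It read the same before and after the press.
- **Button:** I pressed it to its hard stop. On release the force fell from 5.3 N at the stop to about 1.7 N over the next 3 mm, which fits the button's spring. The last side picture shows it back up.
- **Stop force:** The force at the stop reached about 34 N down and 15 N sideways, more than was needed but below the wrist limit.
- **Loose things:** The loose vials, rack, bottle and beaker look undisturbed in the last pictures. The screwdriver was partly hidden behind the arm and the tip box was out of the crop, but the arm went near neither.

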